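# Swap two tube offcuts in the welding parts tray

### The arm

A 6-joint arm with a two-finger parallel gripper is mounted at the origin on a cart in front of the work surface, level with it; the furniture and walls round the work are solid. World frame = base frame: x ahead of the robot, y to its left, z up, the work surface at z = 0. Lengths are in m, angles in rad, forces in N, time in s.
With the tool pointing down it reaches from about 0.375 to 0.9 m from the base axis. Payload 3.1 kg.
Tool frame: the origin (TCP) lies between the finger pads; the fingertips stand 25 mm ahead of it and the grasp point (between the pads) lies 6 mm ahead of it; y points along the fingers, x is the direction in which the jaws open and shut, and the axes are right-handed (so a half turn about y gives the same grasp; the last joint's range is limited). The gripper opens to 87 mm and grips with 3 to 60 N. Pads are 19 mm wide; open, the fingers measure 117 mm over their backs; the gripper's body (75 mm by 190 mm) begins 51 mm behind the grasp point.
Start: joints at [-1.411, 0.527, 1.433, -0, 1.181, -0.178], TCP at [0.208, -0.589, 0.217] pointing down, gripper open.
Joint ranges: [-3.08, 3.08], [-0.75, 2.2], [0.22, 2.44], [-1.43, 4.57], [0, 2.65], [-2.85, 2.85]. Speed limits (rad/s): [2.79, 2.79, 3.14, 3.14, 3.14, 3.14].

### API

Orientations are given as a unit quaternion [x, y, z, w].
In Python, from rig import robot gives the robot as it stands.
- The arm moves only by the tool carry_out, never from a script. Its argument "moves" is a list of rows, each a list of 7 numbers: the opening, from 0 (shut) to 1 (fully open), then the shift along the tool's x, y, z in cm, then the turn, a rotation vector about the tool's x, y, z in rad. In form: [[grip, x, y, z, rx, ry, rz], ...]. A call has 1 to 20 rows; each row is the pose to reach, as a shift and turn from the pose commanded when the call began, along the tool's axes at that moment; what a row does not reach only later rows make up. A row lasts 1/10 s, in which the tool goes at most 50 mm and 8.59 degrees, less where a joint would pass 70% of its speed; a pose out of reach is approached as far as the arm can. A call with a gripper value outside its range is refused whole. The fingers move at their own pace and stop on an object; "force" is the grip in N (left out, the last holds). Time passes only in rows, so rows that repeat a pose let the fingers close. It gives the time, the measured TCP pose, the force and the opening at its end, in the units of the state.
- robot.get_obs(): the state, without advancing time (a new reading comes with each control period).
- robot.camera(name): name is "side" or "top" or "wrist"; returns the picture (400x640x3 uint8, red, green, blue); there is no depth.
- robot.camera_params(name): a dict with "fx", "fy", "cx", "cy" (pixels), "extrinsics" (4x4, takes a point from camera to world coordinates); the wrist camera has in their place "mount" (4x4, takes a point from camera to tool coordinates, whose origin is the TCP and whose axes are the tool frame's). Camera axes: x right, y down, z forward; pixel columns grow to the right and rows downward; lengths in m; the calibration is good to about 2 mm. A picture is of the moment at which its call begins: read the wrist's pose just before it. camera_params takes no time and is no camera call.
- robot.hand_in(): hands the job in, once; it reports no verdict.
The state is a dict: "time": time; "q": joint angles; "joint_velocities": joint speeds; "joint_torque": joint torques, N m; "position": TCP position; "tool_rot": TCP orientation; "ft_force": force on the tool from outside, world axes, zero at the start; "moment": the same for the moment, N m; "grip_width": finger opening in m.
Only numpy, scipy, OpenCV 4.12 (cv2) and the standard library are available. Lean on these libraries where they do the work, as an engineer would, in place of code of your own. Each camera call takes 0.05 s, during which the arm holds its last target.

### The job

The parts in the tray are set out in the order in which they will be tacked, but the short round tube and the short square tube lie in each other's bays. Swap the two, each in the middle of the bay that the other had, the round tube standing on end and the square tube lying lengthwise along its bay; the empty bay at the left end of the tray is free for parking one meanwhile and must be empty again at the end. Leave the thin solid bar in its bay.

Things in the scene. Friction and masses are not known exactly. Their poses are not given: they have to be found in the camera images.
- tray: Fixed sheet-steel tray, 160 (x) by 486 (y) mm. Origin: centre of its underside, on the table; z up; yaw within 0.18 rad. Floor 3 mm thick; tops of rim and dividers (3 mm thick) 10 mm above the table. Four bays, each 154 (x) by 117 (y) mm, centres at x = 0, y = -180, -60, 60, 180 mm; the one at +180 (left from the robot) starts empty, the others hold one part each, in any order.
- round_tube: Short dark steel round tube standing on end in a bay, 42 mm outside diameter, 48 mm tall, 0.15 kg or so. Origin: centre of its underside (3 mm above the table when in the tray); z along its axis, up. Grasp it across the outside.
- square_tube: Short dark steel square tube lying in a bay, 35 x 35 mm outside, 85 mm long, 0.2 kg or so. Origin: centre of its underside (3 mm above the table when in the tray); y along its length, about parallel to the tray's x (within 0.12 rad at the start), z up. Grasp it across its 35 mm width (its x).
- solid_bar: Thin solid dark steel square bar lying in the third bay, 16 x 16 x 95 mm, to be left where it lies. Origin: centre of its underside; y along its length, about parallel to the tray's x; z up.
There are look-alikes about, which are no part of the job. What is shaped like the square_tube but green or red is not meant.

How it is judged:
At the end, for the whole second after the job is handed in: Each tube rests in the bay the other tube had, within 20 mm of its centre across and along the bay; round tube upright within 0.1 rad, square tube along the bay within 0.26 rad; bar within 20 mm of its start, spare bay empty (x of round_tube in the frame of tray between -0.02 and 0.02 m and (y of round_tube in the frame of tray between -0.2 and -0.16 m or y of round_tube in the frame of tray between -0.08 and -0.04 m or y of round_tube in the frame of tray between 0.04 and 0.08 m) and distance of each of round_tube, square_tube from where it was at the start of the episode above 0.08 m and z of each of round_tube, square_tube in the frame of tray below 0.03 m and linear speed of each of round_tube, square_tube below 0.02 m/s and x of square_tube in the frame of tray between -0.02 and 0.02 m and (y of square_tube in the frame of tray between -0.2 and -0.16 m or y of square_tube in the frame of tray between -0.08 and -0.04 m or y of square_tube in the frame of tray between 0.04 and 0.08 m) and angle between round_tube's own z axis and vertical below 0.1 rad and angle between the y axis of square_tube and the x axis of tray, either way round below 0.26 rad and horizontal distance between round_tube and square_tube above 0.08 m and horizontal distance between each of round_tube, square_tube and solid_bar above 0.08 m and distance of solid_bar from where it was at the start of the episode below 0.02 m); the robot touches nothing.
It fails at once if the solid bar is moved more than 20 mm from its place (distance of solid_bar from where it was at the start of the episode above 0.02 m).
It also fails if it takes over 51 s, if anything falls off the work surface, if the arm or the gripper's body presses on something with over 40 N, if the wrist force passes 120 N, or if a joint passes its speed limit or range.

## Working session

There is one attempt and no reset: what is moved stays moved. The work goes in short steps, Python scripts to look and compute and a tool call to move; the robot and the scene stay as the last step left them, time stands still between calls to the robot, and variables do not carry over. Pictures are saved under pics/ and viewed, and the job is handed in when it is done.

Besides the shell and the picture viewer there is one more tool, called after ">>>" as a command line: name --pt "numbers of a row" for each row, then --argument value for the rest. carry_out: Moves the arm, as the interface text tells. Its arguments: {"type":"object","properties":{"moves":{"type":"array"},"force":{"type":"number"}},"required":["moves"]}

```bash
mkdir -p pics
cat > h.py <<'E'
import numpy as np,cv2
from rig import robot
from scipy.spatial.transform import Rotation as R
def snap(n,f):
    o=robot.get_obs(); im=robot.camera(n); cv2.imwrite('pics/'+f,im[:,:,::-1]); return o,im
def T(o):
    M=np.eye(4); M[:3,:3]=R.from_quat(o['tool_rot']).as_matrix(); M[:3,3]=o['position']; return M
def cam(n,o=None):
    p=robot.camera_params(n)
    E=np.array(p['extrinsics']) if n!='wrist' else T(o)@np.array(p['mount'])
    return p,E
def ray(n,u,v,o=None):
    p,E=cam(n,o); d=E[:3,:3]@np.array([(u-p['cx'])/p['fx'],(v-p['cy'])/p['fy'],1]); return E[:3,3],d/np.linalg.norm(d)
def atz(n,u,v,z,o=None):
    c,d=ray(n,u,v,o); return c+d*(z-c[2])/d[2]
def tri(a,b):
    A=np.zeros((3,3));B=np.zeros(3)
    for c,d in (a,b):
        P=np.eye(3)-np.outer(d,d);A+=P;B+=P@c
    x=np.linalg.solve(A,B); g=[np.linalg.norm((np.eye(3)-np.outer(d,d))@(x-c)) for c,d in (a,b)]
    return x,max(g)
def proj(n,X,o=None):
    p,E=cam(n,o); q=np.linalg.inv(E)@np.append(X,1); return p['fx']*q[0]/q[2]+p['cx'],p['fy']*q[1]/q[2]+p['cy']
E
python3 - <<'E'
from h import *
o,_=snap('top','t0.png'); snap('side','s0.png')
print(o)
for n in('top','side','wrist'):print(n,robot.camera_params(n))
E
```

```text
{'time': 0.0, 'q': array([-1.41049360e+00,  5.28465558e-01,  1.43390667e+00,  4.12992720e-06,
        1.18137230e+00, -1.78526219e-01]), 'joint_velocities': array([ 0.00016802, -0.00054806, -0.00019648, -0.00029193, -0.00064691,
        0.00046299]), 'joint_torque': array([ 4.94746528e-04, -4.40039492e+01, -1.76596284e+01,  6.34386158e-02,
        5.83374419e-02, -1.70218541e-04]), 'position': array([ 0.20763276, -0.5887185 ,  0.21637062]), 'tool_rot': array([-0.57659999,  0.40907151, -0.40800735,  0.57768759]), 'ft_force': array([-0.01842872,  0.57726149,  0.32367953]), 'moment': array([ 0.05663452, -0.04100201,  0.04017287]), 'grip_width': 0.08721927043048064}
top {'fx': 455.24342804322765, 'fy': 455.24342804322765, 'cx': 319.6870381076886, 'cy': 205.05892614952577, 'extrinsics': array([[ 0.00900515, -0.98768834,  0.15617508,  0.47186163],
       [-0.99985909, -0.01110653, -0.01258783, -0.0198373 ],
       [ 0.01416741, -0.15603972, -0.98764917,  1.02367491],
       [ 0.        ,  0.        ,  0.        ,  1.        ]])}
side {'fx': 375.2075557822841, 'fy': 375.2075557822841, 'cx': 325.9118238345111, 'cy': 199.80924075967917, 'extrinsics': array([[ 0.97917279,  0.15737633, -0.12827057,  0.75176105],
       [ 0.20291955, -0.7793038 ,  0.59288215, -0.62440428],
       [-0.00665612, -0.60656267, -0.79500781,  0.81543242],
       [ 0.        ,  0.        ,  0.        ,  1.        ]])}
wrist {'fx': 277.89092004269946, 'fy': 277.89092004269946, 'cx': 323.1193607661345, 'cy': 200.60819854095072, 'mount': array([[ 9.99999571e-01,  8.76671807e-04, -2.99899729e-04,
         1.51833248e-03],
       [ 5.20477106e-04, -2.63717451e-01,  9.64599831e-01,
        -1.66604978e-01],
       [ 7.66548685e-04, -9.64599574e-01, -2.63717794e-01,
         7.21496405e-02],
       [ 0.00000000e+00,  0.00000000e+00,  0.00000000e+00,
         1.00000000e+00]])}
```

View pics/t0.png

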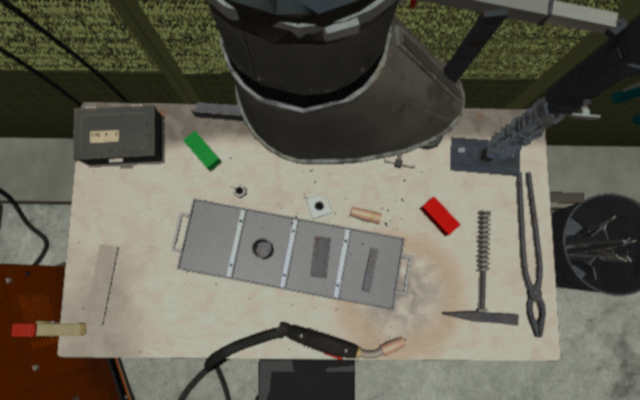

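View pics/s0.png

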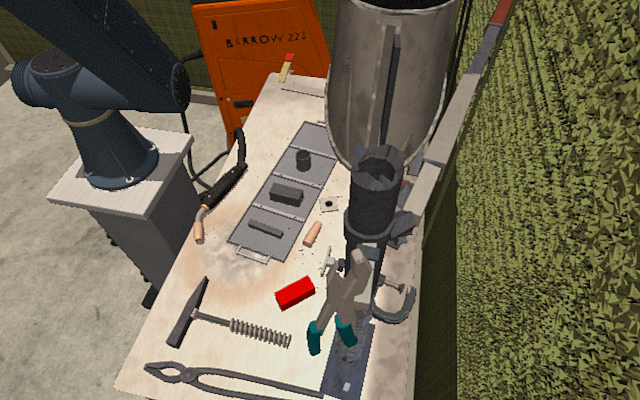

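The top view shows the tray with the round tube at (263,248), the square tube at (320,257) and the thin bar at (370,269). The leftmost bay is empty. The green block at (202,151) and the red one at (440,215) are the look-alikes. A fume hood hangs over the far side of the table.

Run:
```python
import cv2
a=cv2.imread('pics/t0.png')[185:320,165:425]; cv2.imwrite('pics/t0c.png',cv2.resize(a,None,fx=3,fy=3,interpolation=cv2.INTER_CUBIC))
a=cv2.imread('pics/s0.png')[110:270,220:360]; cv2.imwrite('pics/s0c.png',cv2.resize(a,None,fx=3.7,fy=3.7,interpolation=cv2.INTER_CUBIC))
```

```text
(no output)
```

View pics/t0c.png

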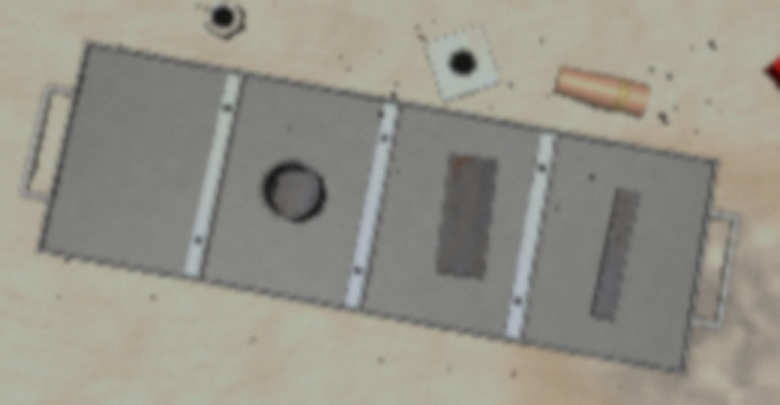

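View pics/s0c.png

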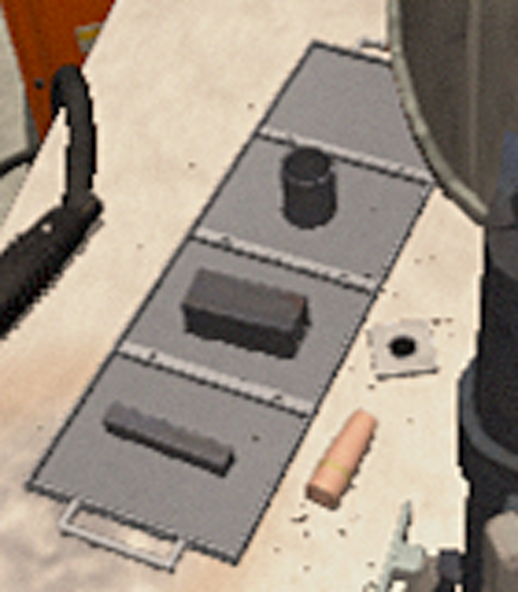

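```bash
cat > m0.py <<'E'
from h import *
t=lambda x,y:((x+.5)/3-.5+165,(y+.5)/3-.5+185)
s=lambda x,y:((x+.5)/3.7-.5+220,(y+.5)/3.7-.5+110)
C=[atz('top',*t(*p),.01) for p in((88,43),(716,160),(685,369),(41,250))]
for c in C:print(c.round(4))
print('sides',[np.linalg.norm(C[i]-C[(i+1)%4]).round(4) for i in range(4)],'ctr',np.mean(C,0).round(4))
yd=(C[0]+C[3]-C[1]-C[2]);print('yaw from long', np.arctan2(-yd[0],yd[1]))
xd=(C[0]+C[1]-C[2]-C[3]);print('yaw from short', np.arctan2(xd[1],xd[0]))
# tri corners near: tray right-bottom / right-top / left bottom
for a,b in(((685,369),(34,487)),((716,160),(238,562)),((41,250),(314,43))):
    x,g=tri(ray('top',*t(*a)),ray('side',*s(*b)));print('tray tri',x.round(4),round(g,4))
for a,b in(((294,191),(308,163)),):
    x,g=tri(ray('top',*t(*a)),ray('side',*s(*b)));print('round top',x.round(4),round(g,4))
S=[]
for a,b in(((436,273),(198,269)) ,((485,279),(183,307)),((497,157),(300,325)),((450,153),(306,300))):
    x,g=tri(ray('top',*t(*a)),ray('side',*s(*b)));print('sq',x.round(4),round(g,4))
    S.append(atz('top',*t(*a),.038))
S=np.array(S);print(S.round(4),S.mean(0),[np.linalg.norm(S[i]-S[(i+1)%4]).round(4) for i in range(4)])
ang=S[2]+S[3]-S[0]-S[1];print('sq yaw',np.arctan2(ang[1],ang[0]))
print('round',atz('top',*t(294,191),.051))
E
python3 m0.py
```

```text
[0.6428 0.2502 0.01  ]
[ 0.5597 -0.2204  0.01  ]
[ 0.4073 -0.1948  0.01  ]
[0.4887 0.2765 0.01  ]
sides [np.float64(0.4779), np.float64(0.1546), np.float64(0.4782), np.float64(0.1563)] ctr [0.5246 0.0279 0.01  ]
yaw from long -0.17283394888282483
yaw from short -0.16775598162142757
tray tri [ 0.4073 -0.1957  0.0032] 0.0005
tray tri [ 0.5597 -0.2222  0.0024] 0.0007
tray tri [0.4887 0.2775 0.0066] 0.0
round top [0.5318 0.0881 0.0562] 0.0011
sq [ 0.4742 -0.0132  0.0364] 0.0005
sq [ 0.4715 -0.0478  0.0333] 0.0009
sq [ 0.5594 -0.0551  0.0433] 0.0022
sq [ 0.5592 -0.0228  0.0333] 0.0018
[[ 0.4746 -0.0131  0.038 ]
 [ 0.4707 -0.048   0.038 ]
 [ 0.5579 -0.0561  0.038 ]
 [ 0.5604 -0.0221  0.038 ]] [ 0.51587556 -0.03483136  0.038     ] [np.float64(0.0352), np.float64(0.0876), np.float64(0.0341), np.float64(0.0863)]
sq yaw -0.09883823694268194
round [0.53109805 0.08824467 0.051     ]
```

Run:
```python
from h import *
o=robot.get_obs();print(T(o).round(4))
t=lambda x,y:((x+.5)/3-.5+165,(y+.5)/3-.5+185)
for a,b in(((233,75),(195,277)),((390,103),(355,307)),((547,133),(514,338))):
    A=atz('top',*t(*a),.01);B=atz('top',*t(*b),.01);d=A-B;print(((A+B)/2).round(4),np.arctan2(d[1],d[0]).round(3))
print('hood near rim vs z')
for uv in((305,160),(240,100),(460,110)):
  for z in(.2,.3,.4,.5,.6):
    X=atz('top',*uv,z);print(uv,z,X.round(3),np.round(proj('side',X)))
for a,b in (((284,326),(243,172)),((240,343),(238,135)),((340,345),(212,205))):
    x,g=tri(ray('top',*a),ray('side',*b));print('hose',x.round(3),round(g,3))
```

```text
[[ 3.324e-01 -3.000e-04  9.432e-01  2.076e-01]
 [-9.432e-01  2.000e-03  3.324e-01 -5.888e-01]
 [-2.000e-03 -1.000e+00  3.000e-04  2.165e-01]
 [ 0.000e+00  0.000e+00  0.000e+00  1.000e+00]]
[0.545  0.1521 0.01  ] -0.149
[0.5247 0.0345 0.01  ] -0.151
[ 0.5035 -0.0823  0.01  ] -0.159
hood near rim vs z
(305, 160) 0.2 [ 0.687 -0.002  0.2  ] [355. 147.]
(305, 160) 0.3 [ 0.661 -0.004  0.3  ] [345. 112.]
(305, 160) 0.4 [ 0.634 -0.007  0.4  ] [333.  69.]
(305, 160) 0.5 [ 0.608 -0.009  0.5  ] [318.  16.]
(305, 160) 0.6 [ 0.582 -0.011  0.6  ] [299. -52.]
(240, 100) 0.2 [0.802 0.123 0.2  ] [409. 118.]
(240, 100) 0.3 [0.762 0.105 0.3  ] [398.  86.]
(240, 100) 0.4 [0.722 0.088 0.4  ] [384.  47.]
(240, 100) 0.5 [0.682 0.071 0.5  ] [368.  -2.]
(240, 100) 0.6 [0.642 0.053 0.6  ] [346. -65.]
(460, 110) 0.2 [ 0.788 -0.296  0.2  ] [385. 268.]
(460, 110) 0.3 [ 0.75  -0.262  0.3  ] [371. 218.]
(460, 110) 0.4 [ 0.711 -0.229  0.4  ] [355. 159.]
(460, 110) 0.5 [ 0.673 -0.195  0.5  ] [335.  87.]
(460, 110) 0.6 [ 0.635 -0.162  0.6  ] [310.  -2.]
hose [ 0.363  0.042 -0.007] 0.002
hose [0.333 0.126 0.057] 0.005
hose [ 0.319 -0.083 -0.014] 0.006
```

>>> carry_out --pt "0.75 -50.3 1.8 43.4 0 0.509 0" --pt "0.75 -50.3 1.8 43.4 0 0.509 0" --pt "0.75 -50.3 1.8 43.4 0 0.509 0" --pt "0.75 -50.3 1.8 43.4 0 0.509 0" --pt "0.75 -50.3 1.8 43.4 0 0.509 0" --pt "0.75 -50.3 1.8 43.4 0 0.509 0" --pt "0.75 -50.3 1.8 43.4 0 0.509 0" --pt "0.75 -50.3 1.8 43.4 0 0.509 0" --pt "0.75 -50.3 1.8 43.4 0 0.509 0" --pt "0.75 -50.3 1.8 43.4 0 0.509 0" --pt "0.75 -50.3 1.8 43.4 0 0.509 0" --pt "0.75 -50.3 1.8 43.4 0 0.509 0" --pt "0.75 -50.3 1.8 43.4 0 0.509 0" --pt "0.75 -50.3 1.8 43.4 0 0.509 0" --pt "0.75 -50.3 1.8 43.4 0 0.509 0" --pt "0.75 -50.3 1.8 43.4 0 0.509 0" --pt "0.75 -50.3 1.8 43.4 0 0.509 0" --pt "0.75 -50.3 1.8 43.4 0 0.509 0"

```text
time: 1.9
position: [0.4496, 0.028, 0.1993]
tool_rot: [-0.455, 0.541, -0.541, 0.455]
ft_force: [-0.6, 0.2, -0.8]
grip_width: 0.065
```

Run:
```python
from h import *
o,im=snap('wrist','w1.png'); print(o['time'],o['q'].round(3),o['position'],o['tool_rot'],o['grip_width'],o['ft_force']);print(T(o).round(3))
import pickle;pickle.dump(o,open('w1.pkl','wb'))
```

```text
1.9 [-0.187  0.322  1.875 -0.     0.945  1.557] [0.44957971 0.0280298  0.19934954] [-0.45520118  0.5412468  -0.54115076  0.45497213] 0.06499151612874318 [-0.59249121  0.23632282 -0.79848159]
[[-0.172 -0.     0.985  0.45 ]
 [-0.985 -0.    -0.172  0.028]
 [ 0.    -1.    -0.     0.199]
 [ 0.     0.     0.     1.   ]]
```

View pics/w1.png

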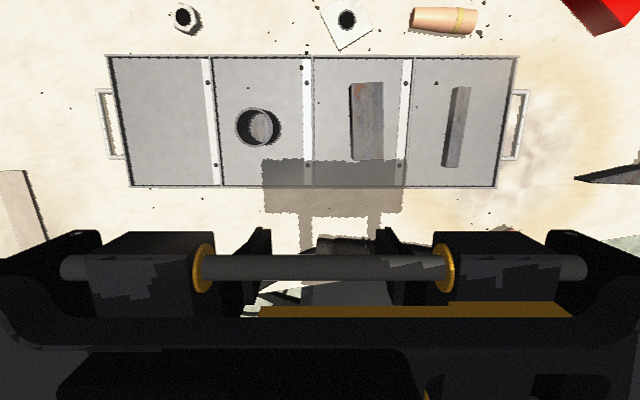

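Run:
```python
import cv2
a=cv2.imread('pics/w1.png')
cv2.imwrite('pics/w1a.png',cv2.resize(a[40:200,90:310],None,fx=3.5,fy=3.5,interpolation=cv2.INTER_CUBIC))
cv2.imwrite('pics/w1b.png',cv2.resize(a[40:200,310:530],None,fx=3.5,fy=3.5,interpolation=cv2.INTER_CUBIC))
```

```text
(no output)
```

View pics/w1a.png

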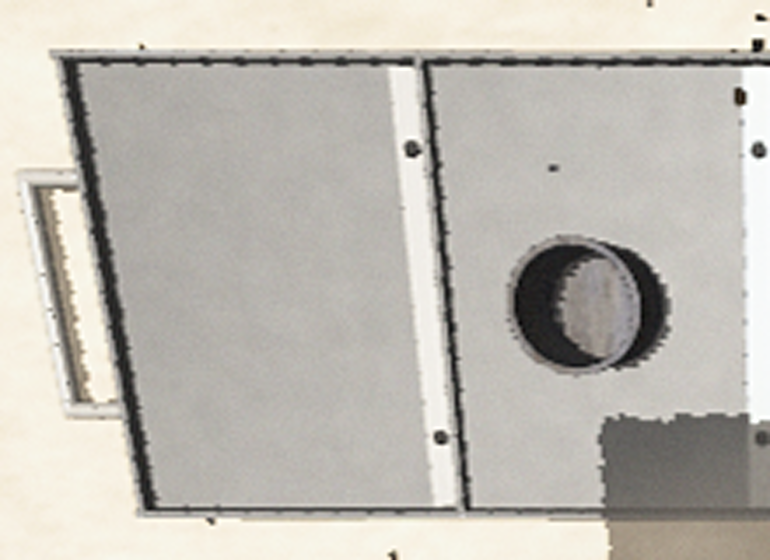

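View pics/w1b.png

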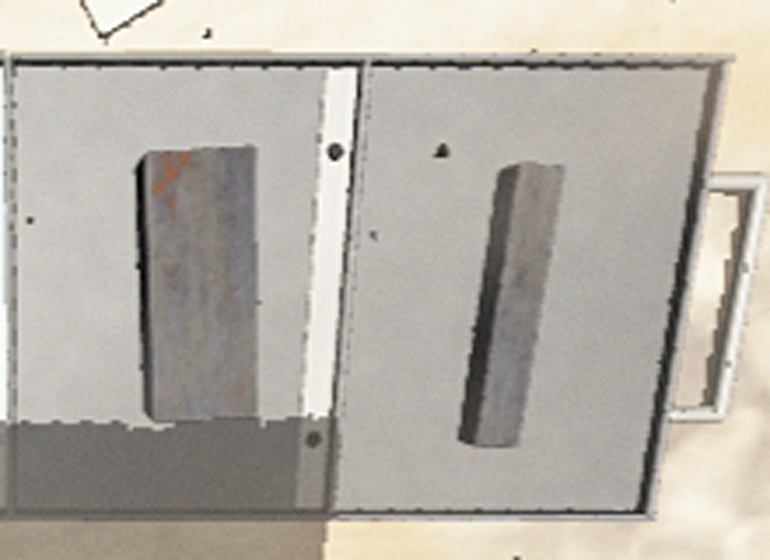

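Run:
```python
from h import *
import pickle;o=pickle.load(open('w1.pkl','rb'))
a=lambda x,y:((x+.5)/3.5-.5+90,(y+.5)/3.5-.5+40)
b=lambda x,y:((x+.5)/3.5-.5+310,(y+.5)/3.5-.5+40)
t=lambda x,y:((x+.5)/3-.5+165,(y+.5)/3-.5+185)
w=lambda p,z:atz('wrist',*p,z,o)
C=[w(a(52,52),.01),w(b(735,58),.01),w(b(654,517),.01),w(a(140,514),.01)]
print(np.round(C,4),[np.linalg.norm(C[i]-C[(i+1)%4]).round(4) for i in range(4)],'ctr',np.mean(C,0).round(4))
yd=(C[0]+C[3]-C[1]-C[2]);yaw=np.arctan2(-yd[0],yd[1]);print('yaw',yaw)
D=[(w(p,.01)+w(q,.01))/2 for p,q in((a(420,55),a(463,512)),(b(7,55),b(14,515)),(b(365,62),b(334,515)))]
print('div',np.round(D,4))
c=np.mean(C,0)*.5+np.mean(D,0)*.5
ey=np.array([-np.sin(yaw),np.cos(yaw),0])
for k in(-.18,-.06,.06,.18):print('bay',k,(c+k*ey).round(4))
print('round',w(a(577,305),.051).round(4),tri(ray('wrist',*a(577,305),o),ray('top',*t(294,191))))
S=[]
for p,q in(((148,152),(450,153)),((257,145),(497,157)),((257,417),(485,279)),((152,419),(436,273))):
    S.append(w(b(*p),.038));x,g=tri(ray('wrist',*b(*p),o),ray('top',*t(*q)));print('sq tri',x.round(4),round(g,4))
S=np.array(S);print(S.round(4),S.mean(0));d=S[0]+S[1]-S[2]-S[3];print('sqyaw',np.arctan2(d[1],d[0]),[np.linalg.norm(S[i]-S[(i+1)%4]).round(4) for i in range(4)])
```

```text
[[ 0.6418  0.2511  0.01  ]
 [ 0.5576 -0.2237  0.01  ]
 [ 0.4041 -0.1959  0.01  ]
 [ 0.4873  0.2775  0.01  ]] [np.float64(0.4823), np.float64(0.156), np.float64(0.4807), np.float64(0.1567)] ctr [0.5227 0.0272 0.01  ]
yaw -0.1747395243481916
div [[ 0.5437  0.1446  0.01  ]
 [ 0.5228  0.0272  0.01  ]
 [ 0.5013 -0.0903  0.01  ]]
bay -0.18 [ 0.4914 -0.15    0.01  ]
bay -0.06 [ 0.5122 -0.0319  0.01  ]
bay 0.06 [0.5331 0.0863 0.01  ]
bay 0.18 [0.5539 0.2045 0.01  ]
round [0.5317 0.0889 0.051 ] (array([0.53120181, 0.08790623, 0.05472781]), np.float64(0.0003381701703013177))
sq tri [ 0.5582 -0.0223  0.0528] 0.0009
sq tri [ 0.5556 -0.0559  0.0475] 0.0014
sq tri [ 0.4708 -0.0481  0.0385] 0.0002
sq tri [ 0.475  -0.0136  0.0314] 0.0007
[[ 0.559  -0.0242  0.038 ]
 [ 0.5552 -0.0581  0.038 ]
 [ 0.4709 -0.0484  0.038 ]
 [ 0.4762 -0.0135  0.038 ]] [ 0.51530647 -0.03605353  0.038     ]
sqyaw -0.12139570552976944 [np.float64(0.0341), np.float64(0.0848), np.float64(0.0352), np.float64(0.0834)]
```

>>> carry_out --pt "0.75 -3.7 3.5 3.5 0 0 0" --pt "0.75 -7.4 6.9 7.0 0 0 0" --pt "0.75 -7.4 6.9 7.0 0 0 0" --pt "0.75 -7.4 9.5 7.0 0 0 0" --pt "0.75 -7.4 12 7.0 0 0 0" --pt "0.75 -7.4 14 7.0 0 0 0" --pt "0.75 -7.4 15.5 7.0 0 0 0" --pt "0.75 -7.4 15.9 7.0 0 0 0" --pt "0.75 -7.4 15.9 7.0 0 0 0"

```text
time: 2.85
position: [0.5312, 0.0896, 0.0399]
tool_rot: [-0.456, 0.541, -0.541, 0.455]
ft_force: [0.2, -0.2, -0.1]
grip_width: 0.0652
```

Run:
```python
from h import *
o,im=snap('wrist','w2.png'); print(o['time'],o['position'],o['ft_force'])
```

```text
2.85 [0.53118579 0.08957274 0.0399245 ] [ 0.21902516 -0.23123224 -0.14185717]
```

View pics/w2.png

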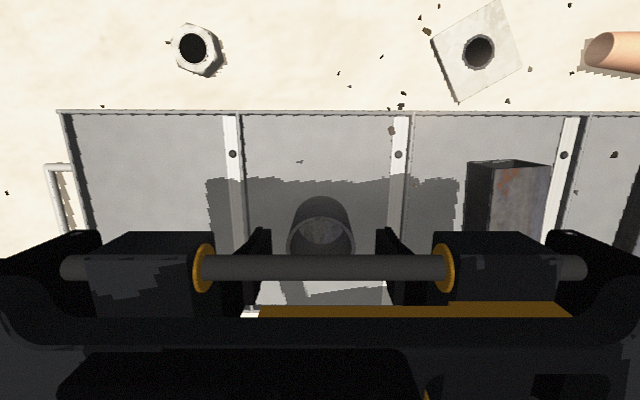

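>>> carry_out --pt "0 0 0 0 0 0 0" --pt "0 0 0 0 0 0 0" --pt "0 0 0 0 0 0 0" --pt "0 0 0 0 0 0 0" --pt "0 0 0 0 0 0 0" --pt "0 0 -1 0 0 0 0" --pt "0 0 -3 0 0 0 0" --pt "0 0 -5 0 0 0 0" --pt "0 0 -7 0 0 0 0" --pt "0 0 -7 0 0 0 0" --force 25

```text
time: 3.9
position: [0.5333, 0.0903, 0.113]
tool_rot: [0.454, -0.539, 0.542, -0.457]
ft_force: [-0.4, 0.2, -1.0]
grip_width: 0.0408
```

Run:
```python
from h import *
o,im=snap('wrist','w3.png'); print(o['time'],o['position'],o['ft_force'],o['grip_width'])
```

```text
3.9 [0.53329652 0.09025053 0.11298247] [-0.37096999  0.16692636 -1.0292964 ] 0.04081648941177262
```

View pics/w3.png

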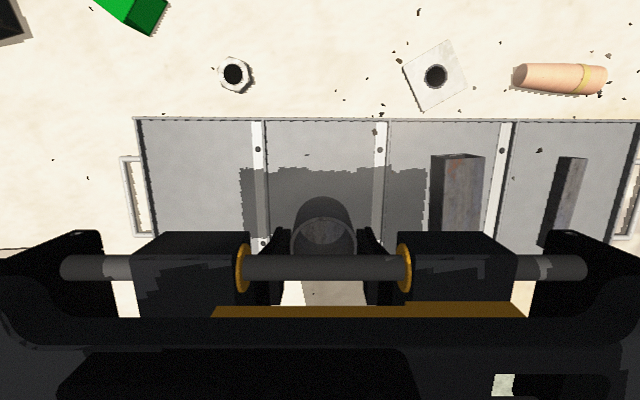

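The round tube is in the fingers at (323,225) and has lifted clear. I'll park it in the left bay.

>>> carry_out --pt "0 -4 0 0 0 0 0" --pt "0 -8 0 0.2 0 0 0" --pt "0 -11.7 0 0.3 0 0 0" --pt "0 -11.7 0 0.3 0 0 0" --pt "0 -11.7 3 0.3 0 0 0" --pt "0 -11.7 5 0.3 0 0 0" --pt "0 -11.7 6.3 0.3 0 0 0" --pt "0 -11.7 6.9 0.3 0 0 0" --pt "0 -11.7 6.9 0.3 0 0 0" --pt "0 -11.7 6.9 0.3 0 0 0" --pt "0.75 -11.7 6.9 0.3 0 0 0" --pt "0.75 -11.7 6.9 0.3 0 0 0" --pt "0.75 -11.7 6.9 0.3 0 0 0" --pt "0.75 -11.7 6.9 0.3 0 0 0" --pt "0.75 -11.7 4.5 0.3 0 0 0" --pt "0.75 -11.7 1.5 0.3 0 0 0" --pt "0.75 -11.7 -2 0.3 0 0 0" --pt "0.75 -11.7 -2 0.3 0 0 0"

```text
time: 5.75
position: [0.5579, 0.2058, 0.1352]
tool_rot: [0.453, -0.539, 0.543, -0.459]
ft_force: [0.9, -0.2, 0.5]
grip_width: 0.0657
```

Run:
```python
from h import *
import pickle
o,im=snap('wrist','w4.png'); print(o['time'],o['position'],o['tool_rot'],o['ft_force'],o['grip_width'])
pickle.dump(o,open('w4.pkl','wb'))
```

```text
5.75 [0.55786453 0.20583814 0.13520041] [ 0.45252556 -0.53872023  0.54252852 -0.45898142] [ 0.87979895 -0.22062267  0.533323  ] 0.0657063351099445
```

View pics/w4.png

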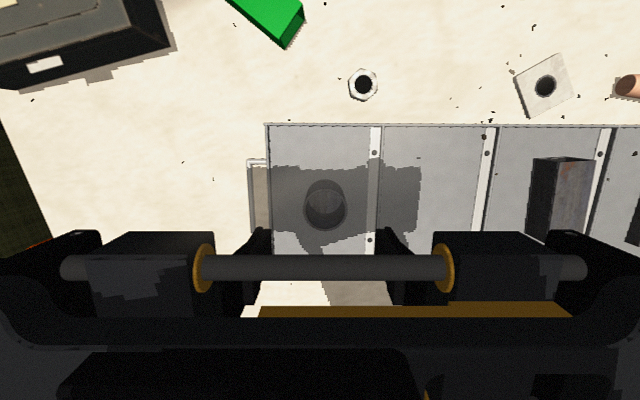

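Run:
```python
from h import *
o=robot.get_obs();M=T(o);print(M.round(4));print(M[:3,:3].T@(np.array([.5155,-.0358,.135])-M[:3,3])*100)
```

```text
[[-0.1693  0.0062  0.9856  0.5562]
 [-0.9856  0.001  -0.1693  0.2055]
 [-0.0021 -1.      0.0059  0.133 ]
 [ 0.      0.      0.      1.    ]]
[24.46843151 -0.24904296  0.07382327]
```

>>> carry_out --pt "0.75 5 0 0 0 -0.06 0" --pt "0.75 10 0 0 0 -0.06 0" --pt "0.75 15 0 0 0 -0.06 0" --pt "0.75 20 0 0 0 -0.06 0" --pt "0.75 24 0 0.1 0 -0.06 0" --pt "0.75 24.5 0 0.1 0 -0.06 0" --pt "0.75 24.5 0 0.1 0 -0.06 0" --pt "0.75 24.5 0 0.1 0 -0.06 0" --pt "0.75 24.5 0 0.1 0 -0.06 0"

```text
time: 6.7
position: [0.5135, -0.035, 0.13]
tool_rot: [-0.472, 0.527, -0.526, 0.472]
ft_force: [0.9, 0.8, 1.2]
grip_width: 0.0651
```

Run:
```python
from h import *
import pickle
o,im=snap('wrist','w5.png'); M=T(o);print(o['time'],M.round(4),o['ft_force'])
print(M[:3,:3].T@(np.array([.5155,-.0358,.031])-M[:3,3])*100, np.arctan2(M[1,2],M[0,2]))
```

```text
6.7 [[-1.079e-01 -9.000e-04  9.942e-01  5.135e-01]
 [-9.942e-01  6.000e-04 -1.079e-01 -3.500e-02]
 [-5.000e-04 -1.000e+00 -1.000e-03  1.300e-01]
 [ 0.000e+00  0.000e+00  0.000e+00  1.000e+00]] [0.92307853 0.76593655 1.23341806]
[0.0644259  9.89765458 0.22204192] -0.10811633091222857
```

View pics/w5.png

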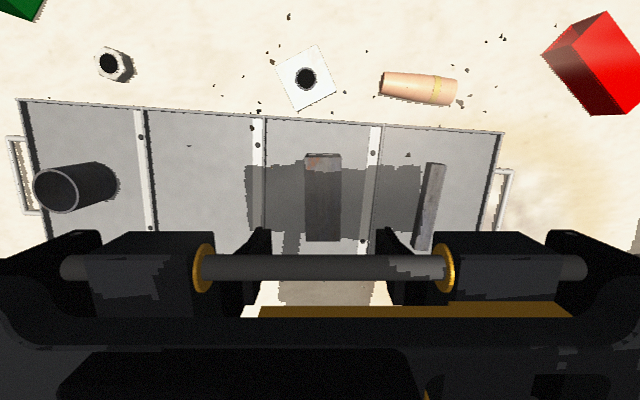

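The square tube at (323,200) is aligned with the jaws and centred between the fingers. The bar at (428,207) is clear of them. Next I'll descend, grip and lift.

>>> carry_out --pt "0.75 0 3.5 0.2 0 0 0" --pt "0.75 0 6.5 0.2 0 0 0" --pt "0.75 0 8.5 0.2 0 0 0" --pt "0.75 0 9.5 0.2 0 0 0" --pt "0.75 0 9.8 0.2 0 0 0" --pt "0.75 0 9.8 0.2 0 0 0" --pt "0 0 9.8 0.2 0 0 0" --pt "0 0 9.8 0.2 0 0 0" --pt "0 0 9.8 0.2 0 0 0" --pt "0 0 9.8 0.2 0 0 0" --pt "0 0 9.8 0.2 0 0 0" --pt "0 0 9.8 0.2 0 0 0" --pt "0 0 9 0.2 0 0 0" --pt "0 0 6.5 0.2 0 0 0" --pt "0 0 4 0.2 0 0 0" --pt "0 0 2.5 0.2 0 0 0" --pt "0 0 2.5 0.2 0 0 0" --pt "0 0 2.5 0.2 0 0 0" --force 30

```text
time: 8.55
position: [0.5155, -0.0368, 0.1055]
tool_rot: [0.472, -0.527, 0.527, -0.472]
ft_force: [-0.1, -0.7, -0.1]
grip_width: -0.0
```

Run:
```python
from h import *
o,im=snap('wrist','w6.png'); M=T(o);print(o['time'],M.round(4),o['ft_force'],o['grip_width'])
print(M[:3,:3].T@(np.array([.533,.0863,.031])-M[:3,3])*100, np.arctan2(M[1,2],M[0,2]))
```

```text
8.55 [[-1.100e-01  4.000e-04  9.939e-01  5.155e-01]
 [-9.939e-01 -2.000e-04 -1.100e-01 -3.680e-02]
 [ 1.000e-04 -1.000e+00  4.000e-04  1.055e-01]
 [ 0.000e+00  0.000e+00  0.000e+00  1.000e+00]] [-0.13141759 -0.71130276 -0.1031379 ] -4.4051553029175e-05
[-12.42852002   7.44858645   0.37782558] -0.11026300344134969
```

View pics/w6.png

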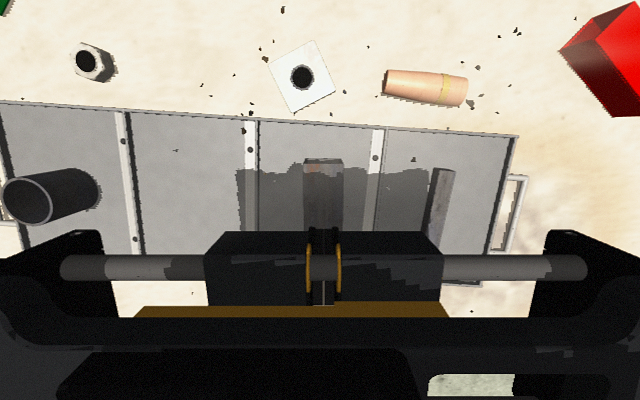

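The grasp failed: the jaws are shut (width 0) and the tube is still lying at (323,200). I'll try again in stages to find out why.

>>> carry_out --pt "0.75 0 0 0 0 0 0" --pt "0.75 0 0 0 0 0 0" --pt "0.75 0 0 0 0 0 0" --pt "0.75 0 0 0 0 0 0" --pt "0.75 0 0 0 0 0 0" --force 30

```text
time: 9.1
position: [0.5156, -0.0367, 0.1051]
tool_rot: [-0.472, 0.527, -0.527, 0.472]
ft_force: [0.7, -0.9, 0.5]
grip_width: 0.0328
```

Run:
```python
from h import *
import pickle
o,im=snap('wrist','w7.png'); M=T(o);print(o['time'],M.round(4),o['ft_force'],o['grip_width']);pickle.dump(o,open('w7.pkl','wb'))
a=im[120:270,170:470,::-1];cv2.imwrite('pics/w7c.png',cv2.resize(a,None,fx=2.6,fy=2.6,interpolation=cv2.INTER_CUBIC))
o,im=snap('side','s7.png')
cv2.imwrite('pics/s7c.png',cv2.resize(im[110:270,220:360,::-1],None,fx=3.7,fy=3.7,interpolation=cv2.INTER_CUBIC))
o,im=snap('top','t7.png')
cv2.imwrite('pics/t7c.png',cv2.resize(im[185:320,165:425,::-1],None,fx=3,fy=3,interpolation=cv2.INTER_CUBIC))
```

```text
9.1 [[-1.100e-01 -4.000e-04  9.939e-01  5.156e-01]
 [-9.939e-01  1.000e-04 -1.100e-01 -3.670e-02]
 [-1.000e-04 -1.000e+00 -4.000e-04  1.051e-01]
 [ 0.000e+00  0.000e+00  0.000e+00  1.000e+00]] [ 0.68429209 -0.8924832   0.45720576] 0.032824064459960486
```

View pics/w7c.png

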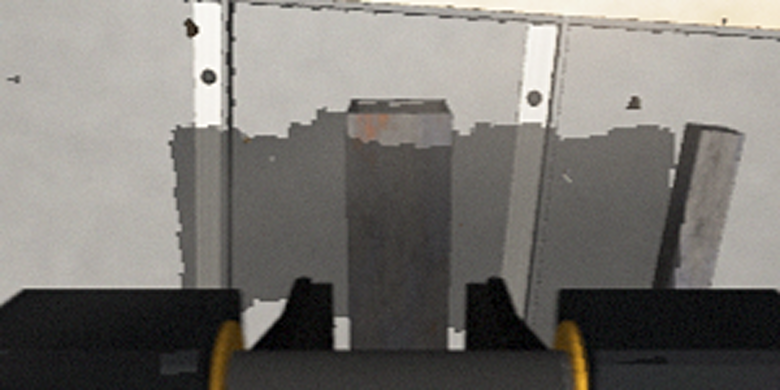

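View pics/s7c.png

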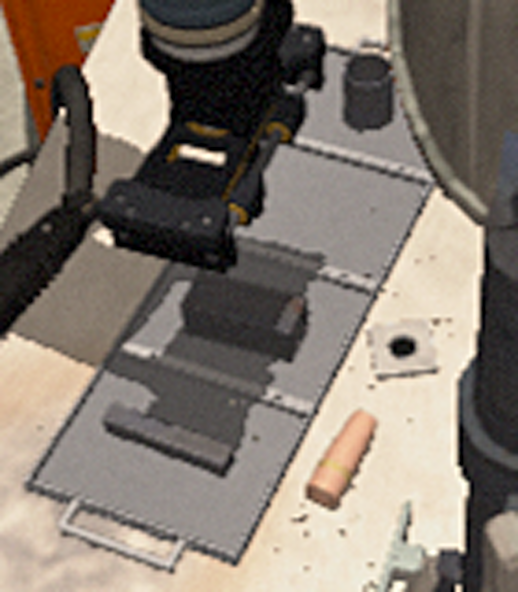

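View pics/t7c.png

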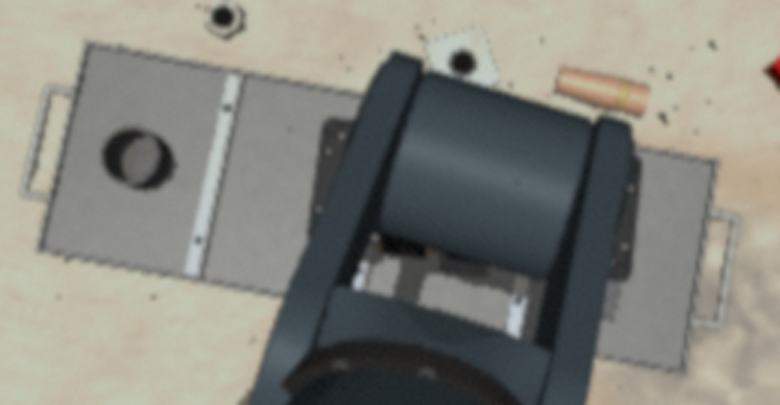

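The tube hasn't moved. In 0.5 s the fingers only opened 33 mm, so my 0.6 s of closing ended before the grip had built up. This time I'll allow longer.

>>> carry_out --pt "0.75 0 0 0 0 0 0" --pt "0.75 0 0 0 0 0 0" --pt "0.75 0 0 0 0 0 0" --pt "0.75 0 0 0 0 0 0" --pt "0.75 0 0 0 0 0 0" --pt "0.75 0 3 0 0 0 0" --pt "0.75 0 5.5 0 0 0 0" --pt "0.75 0 7 0 0 0 0" --pt "0.75 0 7.4 0 0 0 0" --pt "0.75 0 7.5 0 0 0 0" --pt "0 0 7.5 0 0 0 0" --pt "0 0 7.5 0 0 0 0" --pt "0 0 7.5 0 0 0 0" --pt "0 0 7.5 0 0 0 0" --pt "0 0 7.5 0 0 0 0" --pt "0 0 7.5 0 0 0 0" --pt "0 0 7.5 0 0 0 0" --pt "0 0 7.5 0 0 0 0" --pt "0 0 7.5 0 0 0 0" --pt "0 0 7.5 0 0 0 0" --force 45

```text
time: 11.25
position: [0.5159, -0.0368, 0.0308]
tool_rot: [0.472, -0.527, 0.527, -0.472]
ft_force: [-0.4, 0.9, 4.9]
grip_width: 0.0328
```

Run:
```python
from h import *
o,im=snap('wrist','w8.png'); M=T(o);print(o['time'],M.round(4),o['ft_force'],o['grip_width'])
```

```text
11.25 [[-1.100e-01  7.000e-04  9.939e-01  5.159e-01]
 [-9.939e-01 -1.000e-04 -1.100e-01 -3.680e-02]
 [ 1.000e-04 -1.000e+00  7.000e-04  3.080e-02]
 [ 0.000e+00  0.000e+00  0.000e+00  1.000e+00]] [-0.42667873  0.87484663  4.9216772 ] 0.03281807159031959
```

View pics/w8.png

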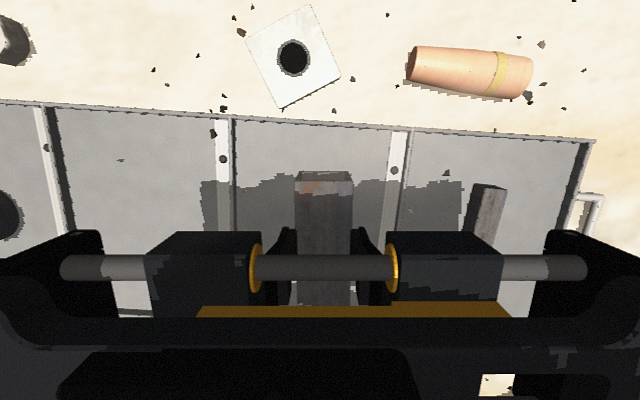

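>>> carry_out --pt "0 0 -0.5 0 0 0 0" --pt "0 0 -1.5 0 0 0 0" --pt "0 0 -3 0 0 0 0" --pt "0 0 -5 0 0 0 0" --pt "0 0 -6.5 0 0 0 0" --pt "0 0 -6.5 0 0 0 0" --pt "0 0 -6.5 0 0 0 0" --pt "0 0 -6.5 0 0 0 0" --force 50

```text
time: 12.1
position: [0.5149, -0.0366, 0.0947]
tool_rot: [-0.472, 0.527, -0.526, 0.471]
ft_force: [0.2, 0.2, -2.3]
grip_width: 0.0326
```

Run:
```python
from h import *
o,im=snap('wrist','w9.png'); M=T(o);print(o['time'],M.round(4),o['ft_force'],o['grip_width'])
print(M[:3,:3].T@(np.array([.533,.0863,.031])-M[:3,3])*100, np.arctan2(M[1,2],M[0,2]))
```

```text
12.1 [[-1.100e-01 -1.700e-03  9.939e-01  5.149e-01]
 [-9.939e-01  5.000e-04 -1.100e-01 -3.660e-02]
 [-3.000e-04 -1.000e+00 -1.700e-03  9.470e-02]
 [ 0.000e+00  0.000e+00  0.000e+00  1.000e+00]] [ 0.18461523  0.21707245 -2.32844998] 0.03261699976356815
[-12.41029594   6.37098724   0.45489699] -0.1102246152868104
```

View pics/w9.png

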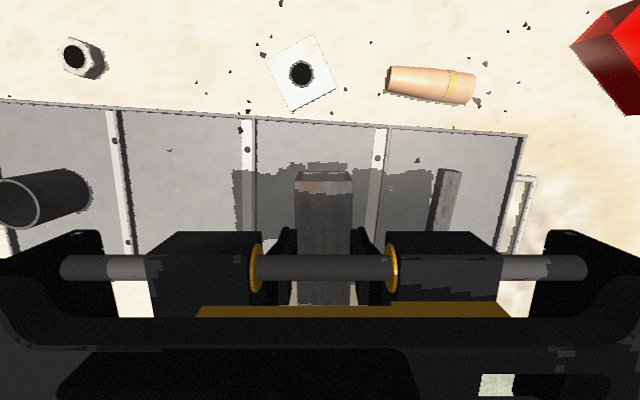

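The square tube is held (about 2 N of weight, same place in the view at (323,200)). I'll place it in the middle bay that the round tube had.

>>> carry_out --pt "0 -4 0 0.1 0 0.02 0" --pt "0 -8 0 0.2 0 0.04 0" --pt "0 -12 0 0.4 0 0.065 0" --pt "0 -12.4 0 0.4 0 0.065 0" --pt "0 -12.4 0 0.4 0 0.065 0" --pt "0 -12.4 2.5 0.4 0 0.065 0" --pt "0 -12.4 4.5 0.4 0 0.065 0" --pt "0 -12.4 6 0.4 0 0.065 0" --pt "0 -12.4 6.4 0.4 0 0.065 0" --pt "0 -12.4 6.4 0.4 0 0.065 0" --pt "0 -12.4 6.4 0.4 0 0.065 0" --pt "0.75 -12.4 6.4 0.4 0 0.065 0" --pt "0.75 -12.4 6.4 0.4 0 0.065 0" --pt "0.75 -12.4 6.4 0.4 0 0.065 0" --pt "0.75 -12.4 6.4 0.4 0 0.065 0" --pt "0.75 -12.4 6.4 0.4 0 0.065 0" --pt "0.75 -12.4 4 0.4 0 0.065 0" --pt "0.75 -12.4 0 0.4 0 0.065 0" --pt "0.75 -12.4 -4 0.4 0 0.065 0" --pt "0.75 -12.4 -4 0.4 0 0.065 0"

```text
time: 14.15
position: [0.5373, 0.0861, 0.1404]
tool_rot: [0.451, -0.539, 0.545, -0.457]
ft_force: [1.1, 0.4, 0.4]
grip_width: 0.0651
```

Run:
```python
from h import *
import pickle
o,im=snap('wrist','w10.png'); M=T(o);print(o['time'],M.round(4),o['ft_force'],o['grip_width']);pickle.dump(o,open('w10.pkl','wb'))
```

```text
14.15 [[-1.739e-01  1.170e-02  9.847e-01  5.373e-01]
 [-9.848e-01 -5.000e-04 -1.739e-01  8.610e-02]
 [-1.500e-03 -9.999e-01  1.160e-02  1.404e-01]
 [ 0.000e+00  0.000e+00  0.000e+00  1.000e+00]] [1.09745413 0.42177512 0.35031881] 0.06509433778069544
```

View pics/w10.png

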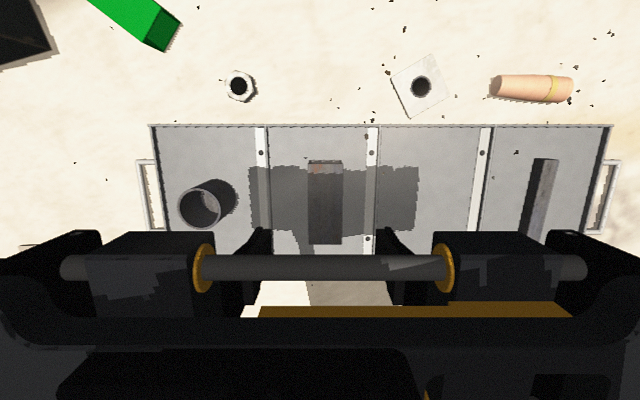

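Run:
```python
from h import *
import pickle
o=pickle.load(open('w10.pkl','rb'))
im=cv2.imread('pics/w10.png')[140:250,160:260];cv2.imwrite('pics/w10c.png',cv2.resize(im,None,fx=5,fy=5,interpolation=cv2.INTER_CUBIC))
print(atz('wrist',200,207,.051,o),atz('top',(139.5)/3-.5+165,159.5/3-.5+185,.051),tri(ray('wrist',200,207,o),ray('top',(139.5)/3-.5+165,159.5/3-.5+185)))
o=robot.get_obs();M=T(o);print(M.round(4))
for X in([.555,.2055,.14],):print(M[:3,:3].T@(np.array(X)-M[:3,3])*100)
```

```text
[0.5550835 0.2021392 0.051    ] [0.55268747 0.19885057 0.051     ] (array([0.55399742, 0.20011473, 0.05187959]), np.float64(0.001965684498765893))
[[-1.740e-01  7.000e-03  9.847e-01  5.355e-01]
 [-9.847e-01 -3.000e-04 -1.740e-01  8.610e-02]
 [-9.000e-04 -1.000e+00  7.000e-03  1.382e-01]
 [ 0.000e+00  0.000e+00  0.000e+00  1.000e+00]]
[-12.09767548  -0.17133606  -0.15226826]
```

View pics/w10c.png

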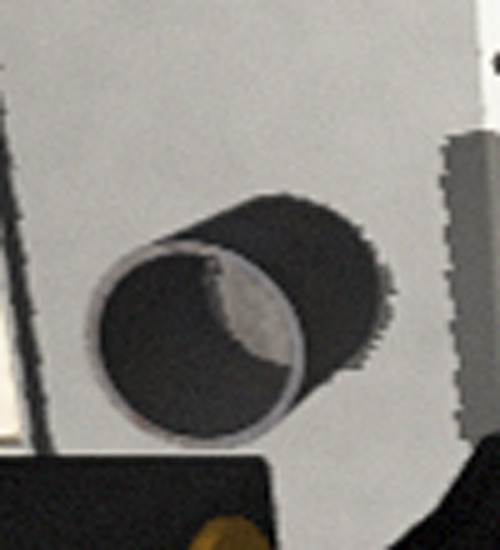

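>>> carry_out --pt "0.75 -4 0 0 0 0 0" --pt "0.75 -8 0 0 0 0 0" --pt "0.75 -11.5 0 0 0 0 0" --pt "0.75 -11.9 0 0 0 0 0" --pt "0.75 -11.9 0 0 0 0 0" --pt "0.75 -11.9 0 0 0 0 0" --pt "0.75 -11.9 0 0 0 0 0"

```text
time: 14.9
position: [0.5535, 0.2019, 0.1348]
tool_rot: [-0.455, 0.542, -0.542, 0.453]
ft_force: [0.1, 0.5, -0.7]
grip_width: 0.0655
```

Run:
```python
from h import *
o,im=snap('wrist','w11.png'); M=T(o);print(o['time'],M.round(4),o['ft_force'],o['grip_width'])
```

```text
14.9 [[-1.757e-01 -1.600e-03  9.844e-01  5.535e-01]
 [-9.844e-01 -6.000e-04 -1.757e-01  2.019e-01]
 [ 8.000e-04 -1.000e+00 -1.500e-03  1.348e-01]
 [ 0.000e+00  0.000e+00  0.000e+00  1.000e+00]] [ 0.08651783  0.51828236 -0.74472672] 0.06552187969276473
```

View pics/w11.png

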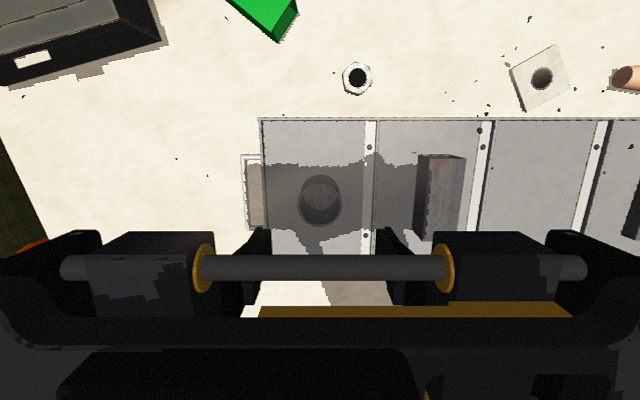

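The tube at (320,200) is centred between the fingers.

>>> carry_out --pt "0.75 0 3.5 0 0 0 0" --pt "0.75 0 6.5 0 0 0 0" --pt "0.75 0 8.5 0 0 0 0" --pt "0.75 0 9.3 0 0 0 0" --pt "0.75 0 9.5 0 0 0 0" --pt "0 0 9.5 0 0 0 0" --pt "0 0 9.5 0 0 0 0" --pt "0 0 9.5 0 0 0 0" --pt "0 0 9.5 0 0 0 0" --pt "0 0 9.5 0 0 0 0" --pt "0 0 9.5 0 0 0 0" --pt "0 0 9.5 0 0 0 0" --pt "0 0 9.5 0 0 0 0" --pt "0 0 8.5 0 0 0 0" --pt "0 0 6 0 0 0 0" --pt "0 0 3.5 0 0 0 0" --pt "0 0 1 0 0 0 0" --pt "0 0 1 0 0 0 0" --pt "0 0 1 0 0 0 0" --pt "0 0 1 0 0 0 0" --force 30

```text
time: 16.95
position: [0.5526, 0.2029, 0.1239]
tool_rot: [-0.455, 0.542, -0.541, 0.453]
ft_force: [-0.4, -0.3, -0.9]
grip_width: 0.0403
```

Run:
```python
from h import *
o,im=snap('wrist','w12.png'); M=T(o);print(o['time'],M.round(4),o['ft_force'],o['grip_width'])
print(M[:3,:3].T@(np.array([.5122,-.0319,.040])-M[:3,3])*100)
```

```text
16.95 [[-1.744e-01 -3.300e-03  9.847e-01  5.526e-01]
 [-9.847e-01 -7.000e-04 -1.744e-01  2.029e-01]
 [ 1.300e-03 -1.000e+00 -3.200e-03  1.239e-01]
 [ 0.000e+00  0.000e+00  0.000e+00  1.000e+00]] [-0.37343415 -0.307353   -0.87006568] 0.040311984496249516
[23.81161632  8.42196336  0.13919677]
```

View pics/w12.png

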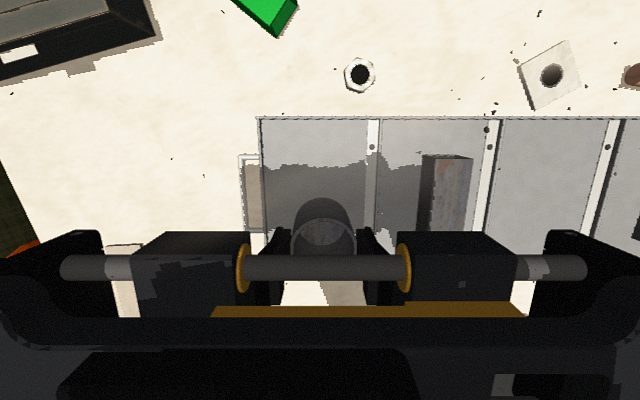

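>>> carry_out --pt "0 4 0 0 0 0 0" --pt "0 8.5 0 0 0 0 0" --pt "0 13 0 0 0 0 0" --pt "0 17.5 0 0 0 0 0" --pt "0 21.5 0 0.1 0 0 0" --pt "0 23.8 0 0.1 0 0 0" --pt "0 23.8 0 0.1 0 0 0" --pt "0 23.8 0 0.1 0 0 0" --pt "0 23.8 3 0.1 0 0 0" --pt "0 23.8 5.5 0.1 0 0 0" --pt "0 23.8 7.5 0.1 0 0 0" --pt "0 23.8 8.2 0.1 0 0 0" --pt "0 23.8 8.4 0.1 0 0 0" --pt "0 23.8 8.4 0.1 0 0 0" --pt "0 23.8 8.4 0.1 0 0 0" --pt "0.75 23.8 8.4 0.1 0 0 0" --pt "0.75 23.8 8.4 0.1 0 0 0" --pt "0.75 23.8 8.4 0.1 0 0 0" --pt "0.75 23.8 8.4 0.1 0 0 0" --pt "0.75 23.8 8.4 0.1 0 0 0"

```text
time: 19.0
position: [0.5136, -0.0314, 0.0414]
tool_rot: [0.454, -0.542, 0.542, -0.454]
ft_force: [0.4, 1.2, 0.3]
grip_width: 0.0643
```

>>> carry_out --pt "0.75 0 -1.5 0 0 0 0" --pt "0.75 0 -4 0 0 0 0" --pt "0.75 0 -7 0 0 0 0" --pt "0.75 0 -10 0 0 0 0" --pt "0.75 0 -13 -3 0 0 0" --pt "0.75 0 -15 -6 0 0 0" --pt "0.75 0 -15 -7 0 0 0" --pt "0.75 0 -15 -7 0 0 0" --pt "0.75 0 -15 -7 0 0 0" --pt "0.75 0 -15 -7 0 0 0" --pt "0.75 0 -15 -7 0 0 0"

```text
time: 20.1
position: [0.4454, -0.0194, 0.1905]
tool_rot: [-0.454, 0.542, -0.542, 0.454]
ft_force: [0.4, 0.0, 0.2]
grip_width: 0.0654
```

Run:
```python
from h import *
import pickle
o,im=snap('wrist','w13.png'); M=T(o);print(o['time'],M.round(4),o['ft_force'],o['grip_width'],o['joint_velocities'].round(3));pickle.dump(o,open('w13.pkl','wb'))
a=cv2.imread('pics/w13.png')
print(a.shape)
_,im=snap('side','s13.png');cv2.imwrite('pics/s13c.png',cv2.resize(im[110:270,220:360,::-1],None,fx=3.7,fy=3.7,interpolation=cv2.INTER_CUBIC))
```

```text
20.1 [[-1.745e-01 -8.000e-04  9.847e-01  4.454e-01]
 [-9.847e-01  3.000e-04 -1.745e-01 -1.940e-02]
 [-1.000e-04 -1.000e+00 -8.000e-04  1.905e-01]
 [ 0.000e+00  0.000e+00  0.000e+00  1.000e+00]] [0.44279631 0.03930336 0.19030781] 0.06542523272475187 [ 0.    -0.006  0.005  0.     0.002  0.001]
(400, 640, 3)
```

View pics/w13.png

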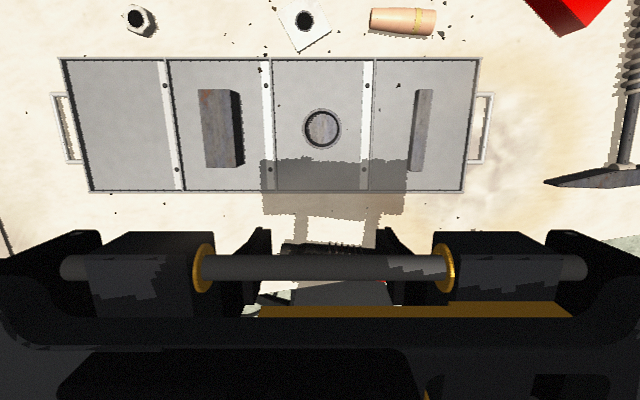

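View pics/s13c.png

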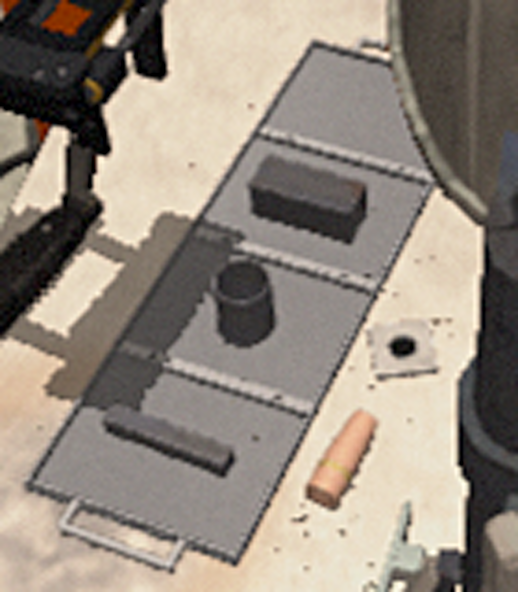

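Both tubes stand in each other's bays, and the bar is unchanged at (421,130). Before handing in I'll check the positions numerically in the tray frame.

Run:
```python
import cv2
a=cv2.imread('pics/w13.png')
cv2.imwrite('pics/w13c.png',cv2.resize(a[50:205,150:380],None,fx=3.4,fy=3.4,interpolation=cv2.INTER_CUBIC))
```

```text
(no output)
```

View pics/w13c.png

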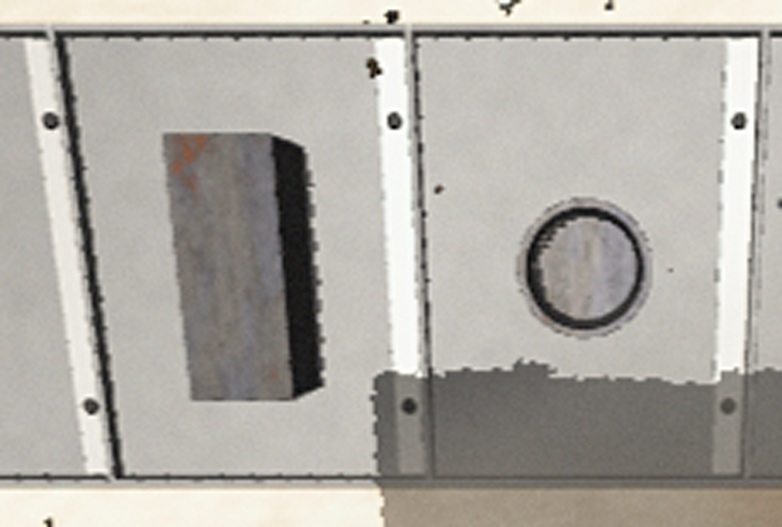

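Run:
```python
from h import *
import pickle;o=pickle.load(open('w13.pkl','rb'))
c=lambda p,z:atz('wrist',(p[0]+.5)/3.4-.5+150,(p[1]+.5)/3.4-.5+50,z,o)
D=[(c(a,.01)+c(b,.01))/2 for a,b in(((52,30),(115,480)),((408,33),(430,481)),((767,33),(747,481)))]
ctr=np.mean(D,0);d=D[0]-D[2];yaw=np.arctan2(-d[0],d[1]);print(ctr,yaw)
Rm=R.from_euler('z',yaw).as_matrix()
S=np.array([c(p,.038) for p in((162,133),(270,133),(294,399),(190,399))])
s=S.mean(0);e=S[0]+S[1]-S[2]-S[3];print('sq',Rm.T@(s-ctr),np.arctan2(e[1],e[0])-yaw)
print('round',Rm.T@(c((586,267),.051)-ctr))
robot.hand_in()
```

```text
[0.52214628 0.02709858 0.01      ] -0.17733068171348973
sq [1.61846805e-05 5.76588354e-02 2.80000000e-02] 0.002648834748900708
round [ 0.00170396 -0.05906825  0.041     ]
the job is handed in; nothing more can be done
```

The two tubes are swapped and the job is handed in, at about 20 s of the 51 s allowed. I parked the round tube in the left bay, put the square tube in the round tube's bay, then stood the round tube in the square tube's old bay.

**Last checks**, by wrist camera in the tray frame, with heights taken from the text:

| Part | x (mm) | y (mm) | Bay centre y (mm) | Attitude |
|---|---|---|---|---|
| Square tube | 0 | +57.7 | +60 | 0.003 rad off the tray's x axis |
| Round tube | +1.7 | -59.1 | -60 | upright |

- **By eye only:** in the pictures the round tube stands upright, the bar has not visibly moved, the left bay is empty and the gripper is clear of everything. I did not measure the bar's position or the round tube's tilt at the end.

**What failed or disagreed:**
- **Square tube grasp:** the first grasp came up empty because the jaws had too little time to build up force. The tube stayed in place, and a second grasp with a longer, firmer close held.
- **Divider position:** in the first top view I took the white divider flanges for the dividers, which put the tray centre 6 mm off. The wrist view corrected this before I moved any part.
- **Heights:** from two views the tube tops came out about 1–5 mm above the text's values on average. Single corners of the square tube were up to 15 mm off.

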